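Load the blue sample rack against the loader's hidden stop

TASK

Pick up the sample rack with the blue handle, set it upright in the lane of the sample loader with its nose towards the hood, and slide it gently in under the hood until you feel it come up against the hidden stop. Leave it there fully home, and leave the orange rack alone.

Things in the scene. Friction and masses are not known exactly. Their poses are not given: they have to be found in the camera images.
- blue_rack (a point): Rack to load: white base 200 x 44 mm, blue handle and nose plate, 3 capped tubes 90 mm high, steel tail weight; 0.3-0.5 kg, balanced under the handle. Point: grip point on the handle's axis, 80 mm above the underside. Handle 24 mm along, 20 mm across, top at 100 mm. x: to the nose, whose face is 140 mm ahead (tail ends 60 mm behind; nearest tube 45 mm ahead); y across; z up.
- orange_rack (a point): A second rack of the same shape, size, grip point and axes, with orange handle and nose plate. To be left alone.
- loader: Fixed sample loader. Origin: on the bench, mid-mouth of its hood; x along the lane into the hood, z up. Lane: open channel x = -250 to 0 mm, 64 mm wide between rails 30 mm high, floor 8 mm above the bench. Hood 300 wide, 240 deep, 158 high, with a tunnel 64 wide, its roof 110 above the bench. A firm stop hidden inside halts the rack's nose 25 to 70 mm past the mouth, different each time.
- seat_flag (a joint): Sprung flag in the tunnel that the nose pushes ahead: 0 m untouched, 0.020 m against the firm stop (rack fully home). Its spring (under 1 N) cannot push the rack back. The rack slides with about 2 to 5 N; the stop is felt as a sharp rise above that. Over 40 N against the stop, hood or rails is too rough.
There are look-alikes about, which are no part of the job. Leave any purple look-alike of the part that bears blue_rack alone.

How it is judged:
By the outcome, as a careful person would: the job done as asked, in the order asked, and still so for the second after the job is handed in, with the robot touching nothing.
It also fails if it takes over 45 s, if anything falls off the work surface, if the arm or the gripper's body presses on something with over 40 N, if the wrist force passes 120 N, or if a joint passes its speed limit or range.

ROBOT

A 6-joint arm with a two-finger parallel gripper is mounted at the origin on the work surface. World frame = base frame: x ahead of the robot, y to its left, z up, the work surface at z = 0. Lengths are in m, angles in rad, forces in N, time in s.
With the tool pointing down it reaches from about 0.425 to 0.95 m from the base axis. Payload 3.5 kg.
Tool frame: the origin (TCP) lies at the very end of the fingers, on their centre line; the grasp point (between the pads) lies ctrl.grip_point_offset behind it (ctrl.grip_point_offset is the distance from the TCP to the grasp point, in m); z points along the fingers, y is the direction in which the jaws open and shut (so a half turn about z gives the same grasp; the last joint's range is limited). The gripper opens to 85 mm and grips with 20 to 120 N. Pads are 22 mm wide; open, the fingers measure 114 mm over their backs; the gripper's body (76 mm by 85 mm) begins 54 mm behind the grasp point. The pads swing forward as they close: fully open they stand 13 mm farther back than shut.
Start: joints at [-1.33, 0.286, 1.577, -0, 1.279, -0.15], TCP at [0.257, -0.624, 0.231] pointing down, gripper open.
Joint ranges: [-2.77, 2.77], [-0.9, 2.22], [0.21, 2.48], [-1.53, 4.67], [0.24, 2.81], [-2.84, 2.84]. Speed limits (rad/s): [2.79, 2.79, 3.14, 3.14, 3.14, 3.14].

INTERFACE

Orientations are given as a unit quaternion [x, y, z, w].
In Python, from plant import ctrl gives the robot as it stands.
- The arm moves only by the tool servo_tool, never from a script. Its argument "increments" is a list of rows, each a list of 5 numbers: the opening, from 0 (shut) to 1 (fully open), then the shift along the world's x, y, z in units of 40 mm (1.0 is 40 mm), then the turn about the world's z in units of 5 degrees (1.0 is 5 degrees). A call has exactly 10 rows; each row is the pose to reach, as a shift and turn from the pose measured when the call began; what a row does not reach only later rows make up. A row lasts 1/12 s, in which the tool goes at most 41.7 mm and 7.16 degrees, less where a joint would pass 70% of its speed; a pose out of reach is approached as far as the arm can. A call with a gripper value outside its range is refused whole. The fingers move at their own pace and stop on an object; "grip_force" is the grip in N (left out, the last holds). Time passes only in rows, so rows that repeat a pose let the fingers close, or fill a call up. It gives the time, the measured TCP pose, the force and the opening at its end, in the units of the state.
- ctrl.get_state(): the state, without advancing time (a new reading comes with each control period).
- ctrl.read_camera(name): name is "scene" or "top" or "wrist"; returns a dict with "frame" (384x512x3 uint8, red, green, blue), "K" (3x3 intrinsics, pixels), "distortion" ([k1, k2, p1, p2, k3] as OpenCV has them; the pictures are not rectified), "extrinsics" (4x4, takes a point from camera to world coordinates). Camera axes: x right, y down, z forward; pixel columns grow to the right and rows downward; lengths in m; the calibration is good to about 2 mm. A picture is of the moment at which its call begins. There is no depth.
- ctrl.sign_off(): hands the job in, once; it reports no verdict.
Trained networks look in a picture, given as the dict that the camera call returned (one of the last four; its "shot" number tells which), for a name from the list of things; names that differ only in an ending like _2 or _b are one class to them, and where a whole thing is asked for, a point or a joint stands for the part that bears it (a point fixed in the world has none). Each returns a list of dicts, best first, with "conf" (0 to 1); they miss things now and then, are a little off and sometimes report something else, mostly with a low value. They report only what shows in the picture. A call takes as long as a camera call. They do not tell look-alikes from the thing itself.
- ctrl.masks_of(picture, query): "region" (384x512 bool, what is visible of it) and "extent" ([left, top, right, bottom] in pixels, round what is visible of it).
- ctrl.landmark_of(picture, query): "centre" ([row, column] in pixels: a listed point, or the origin of a listed thing).
The state is a dict: "time": time; "qpos": joint angles; "dq": joint speeds; "joint_efforts": joint torques, N m; "eef_pos": TCP position; "tcp_rot": TCP orientation; "contact_force": force on the tool from outside, world axes, zero at the start; "wrist_torque": the same for the moment, N m; "opening": opening from 0.0 (shut) to 1.0 (fully open).
Only numpy, scipy, OpenCV 4.12 (cv2) and the standard library are available. Lean on these libraries where they do the work, as an engineer would, in place of code of your own. Each camera call takes 0.05 s, during which the arm holds its last target. There are 200 camera calls.

## Working session

There is one attempt and no reset: what is moved stays moved. The work goes in short steps, Python scripts to look and compute and a tool call to move; the robot and the scene stay as the last step left them, time stands still between calls to the robot, and variables do not carry over. Pictures are saved under pics/ and viewed, about 8 in all and at most 12, crops included, and the job is handed in when it is done.

Besides the shell and the picture viewer there is one more tool, called after ">>>" as a command line: name --pt "numbers of a row" for each row, then --argument value for the rest. servo_tool: Moves the arm, as the interface text tells. Its arguments: {"type":"object","properties":{"increments":{"type":"array"},"grip_force":{"type":"number"}},"required":["increments"]}

```bash
mkdir -p pics; cat > h.py <<'E'
import numpy as np, cv2
from plant import ctrl
def ray(p,rc):
    u=cv2.undistortPoints(np.array([[[rc[1],rc[0]]]],float),p["K"],np.array(p["distortion"],float))[0,0]
    E=np.array(p["extrinsics"]); d=E[:3,:3]@np.array([u[0],u[1],1.]); return E[:3,3],d
def atz(p,rc,z):
    o,d=ray(p,rc); return o+d*(z-o[2])/d[2]
def proj(p,X):
    E=np.array(p["extrinsics"]);R=E[:3,:3].T;t=-R@E[:3,3]
    return cv2.projectPoints(np.array(X,float).reshape(-1,3),cv2.Rodrigues(R)[0],t,p["K"],np.array(p["distortion"],float))[0][:,0]
def save(f,n,crop=None,s=1):
    if crop: f=f[crop[0]:crop[1],crop[2]:crop[3]]
    cv2.imwrite(n,cv2.resize(f,None,fx=s,fy=s,interpolation=cv2.INTER_CUBIC)[:,:,::-1])
E
python3 - <<'E'
from h import *
a=ctrl.read_camera("top"); b=ctrl.read_camera("scene")
for p,n in((a,"top"),(b,"scene")):
    save(p["frame"],f"pics/{n}1.png",s=1.5)
    for q in("blue_rack","orange_rack","loader"):
        z={"loader":0}.get(q,.08)
        for r in ctrl.landmark_of(p,q): print(n,q,r["conf"],np.round(r["centre"],1),atz(p,r["centre"],z).round(4))
        for r in ctrl.masks_of(p,q): print("  mask",r["conf"],np.round(r["extent"]))
print(ctrl.get_state(), ctrl.grip_point_offset)
E
```

```text
top blue_rack 0.86 [172.3 298.4] [ 0.4541 -0.0774  0.08  ]
top blue_rack 0.57 [243.4 183. ] [0.2085 0.2718 0.08  ]
  mask 0.72 [172. 207. 220. 265.]
  mask 0.58 [279. 132. 306. 192.]
top orange_rack 0.65 [166.5 369.3] [ 0.4863 -0.3071  0.08  ]
  mask 0.71 [345. 128. 379. 189.]
top loader 0.73 [163.3 370.4] [ 0.5199 -0.3324  0.    ]
top loader 0.56 [165.1 157.2] [0.4741 0.3961 0.    ]
  mask 0.79 [ 66. 101. 227. 209.]
scene blue_rack 0.66 [205.4 205.7] [ 0.4568 -0.0725  0.08  ]
scene blue_rack 0.55 [160.7 350.5] [0.2046 0.269  0.08  ]
  mask 0.96 [202. 195. 218. 272.]
  mask 0.94 [308. 153. 364. 206.]
scene orange_rack 0.94 [194.4 118.6] [ 0.4873 -0.3063  0.08  ]
  mask 0.66 [ 99. 184. 139. 256.]
scene loader 0.68 [266.9 379. ] [0.4675 0.3983 0.    ]
  mask 0.79 [283. 188. 509. 351.]
{'time': 0.7, 'qpos': array([-1.32997361e+00,  2.86243353e-01,  1.57667407e+00, -1.52937812e-05,
        1.27859138e+00, -1.49976881e-01]), 'dq': array([-0.00020052, -0.00019991,  0.00087763, -0.00122598,  0.00021147,
        0.00076197]), 'joint_efforts': array([ 4.89898666e-04, -4.05820370e+01, -2.92862213e+01, -4.88944454e-05,
        4.51317683e-04,  6.94124907e-06]), 'eef_pos': array([ 0.25716448, -0.62409164,  0.23137674]), 'tcp_rot': array([ 9.80969695e-01,  1.94160899e-01, -5.41155342e-06,  4.22149656e-05]), 'contact_force': array([-0.71054339,  0.57578552,  0.04097941]), 'wrist_torque': array([0.01127629, 0.06637915, 0.02114787]), 'opening': 0.9992775244485149} 0.0187
```

View pics/top1.png

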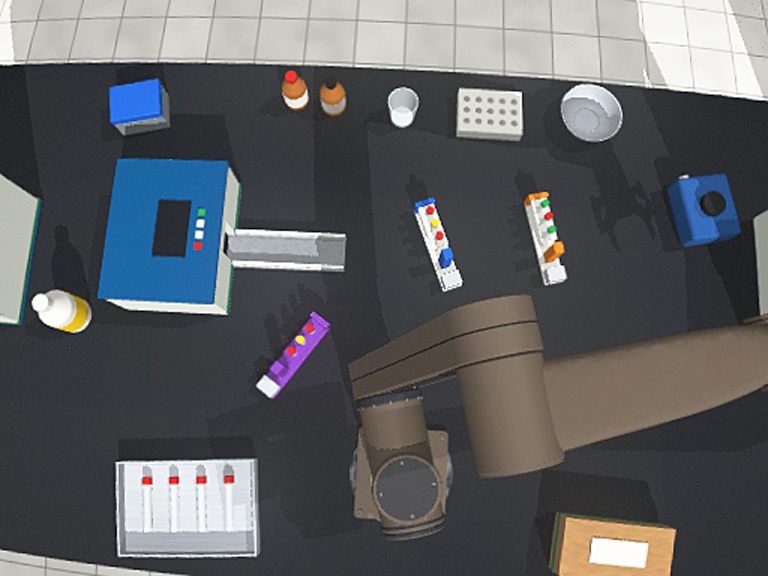

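View pics/scene1.png

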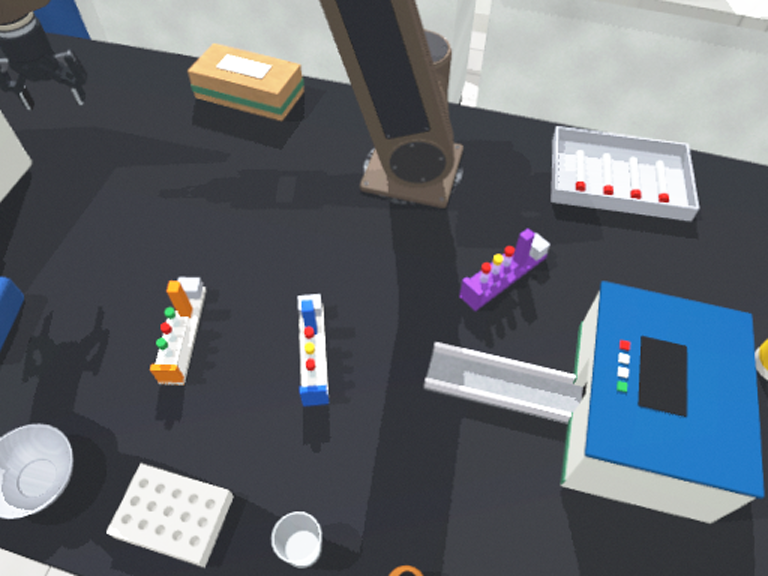

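Candidates in the top view (1.5× pixels): blue-handled rack at (446,257), orange at (553,251) and purple at (279,368). The rack with the blue handle and nose at (446,257) is the one meant. I'll confirm it with a crop that also shows the lane.

```bash
python3 - <<'E'
from h import *
a=ctrl.read_camera("top")
f=a["frame"]
c1=cv2.resize(f[120:205,265:320],None,fx=6,fy=6,interpolation=cv2.INTER_CUBIC)
c2=cv2.resize(f[145:190,145:240],None,fx=4.8,fy=4.8,interpolation=cv2.INTER_CUBIC)
o=np.zeros((510,330+456,3),np.uint8);o[:c1.shape[0],:330]=c1;o[:c2.shape[0],330:330+c2.shape[1]]=c2
save(o,"pics/crop1.png")
hsv=cv2.cvtColor(f,cv2.COLOR_RGB2HSV)
m=cv2.inRange(hsv,(100,120,60),(125,255,255)); m[:,:265]=0;m[:,320:]=0;m[:120]=0;m[205:]=0
n,l,s,c=cv2.connectedComponentsWithStats(m)
for i in range(1,n):
    if s[i,4]>15: print(s[i],c[i],atz(a,c[i][::-1],.08).round(4),atz(a,c[i][::-1],.05).round(4))
print(a["extrinsics"].round(3))
E
```

```text
[276 131  14  11  63] [281.92063492 135.28571429] [ 0.5751 -0.02    0.08  ] [ 0.5853 -0.0216  0.05  ]
[292 164  11  15 100] [296.9  171.29] [ 0.4571 -0.0725  0.08  ] [ 0.4647 -0.0752  0.05  ]
[[ 0.053 -0.978  0.2    0.117]
 [-0.999 -0.052  0.011  0.051]
 [ 0.    -0.2   -0.98   1.421]
 [ 0.     0.     0.     1.   ]]
```

View pics/crop1.png

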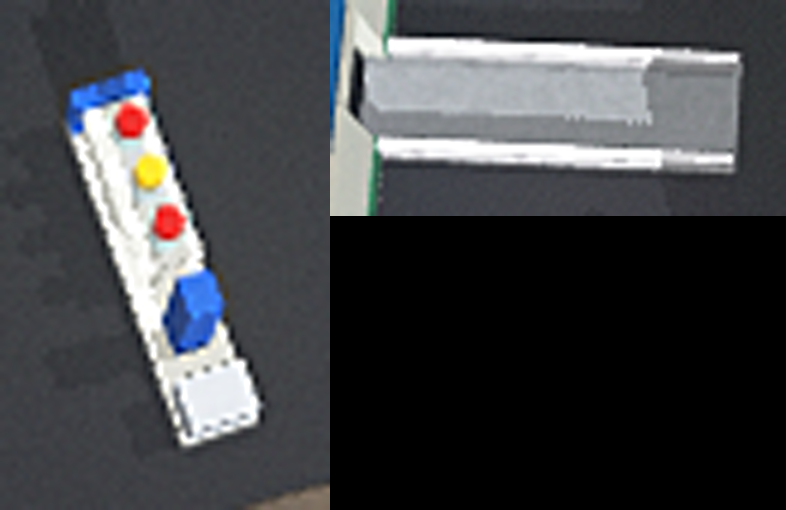

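Crop confirms the rack: blue handle at (192,312), blue nose at (110,95) and three caps between them. The lane is at right, with rails at y≈46 and 147 at the mouth and 57 and 159 at the far end.

```bash
python3 - <<'E'
from h import *
a=ctrl.read_camera("top")
g=lambda x,y,ox,oy,s:((y/s+oy),(x/s+ox))
C=[atz(a,g(x,y,265,120,6),.09) for x,y in((131,121),(151,171),(169,221))]
H=atz(a,g(202,288,265,120,6),.1)
print(np.round(C,4),H.round(4))
d=C[0]-C[2];print("heading caps",np.degrees(np.arctan2(d[1],d[0])))
d=C[0]-H;print("heading caps-handle",np.degrees(np.arctan2(d[1],d[0])), np.linalg.norm((C[2]-H)[:2]))
R=[atz(a,g(x-330,y,145,145,4.8),.03) for x,y in((390,46),(740,57),(382,147),(733,159))]
print(np.round(R,4))
for i in(0,2):
    d=R[i]-R[i+1];print(np.degrees(np.arctan2(d[1],d[0])),np.linalg.norm(d))
print(np.mean(R,axis=0))
E
```

```text
[[ 0.556  -0.0359  0.09  ]
 [ 0.5286 -0.0476  0.09  ]
 [ 0.5014 -0.0581  0.09  ]] [ 0.463  -0.0759  0.1   ]
heading caps 22.120422900035425
heading caps-handle 23.226929047788907 0.042307151049971826
[[0.503  0.3915 0.03  ]
 [0.5073 0.1458 0.03  ]
 [0.4303 0.3898 0.03  ]
 [0.4346 0.1459 0.03  ]]
91.00550357985689 0.24579674325307807
90.99236033972454 0.24391560809092247
[0.46880602 0.2682281  0.03      ]
```

>>> servo_tool --pt "1 0.25 0.7 0.05 0" --pt "1 0.6 1.6 0.1 0" --pt "1 0.95 2.5 0.2 0" --pt "1 1.3 3.4 0.3 0" --pt "1 1.65 4.3 0.4 0" --pt "1 2.0 5.2 0.4 0" --pt "1 2.35 6.1 0.4 0" --pt "1 2.7 7.0 0.4 0" --pt "1 3.0 7.9 0.4 0" --pt "1 3.3 8.8 0.4 0"

```text
time: 1.63
eef_pos: [0.3894, -0.2703, 0.2477]
tcp_rot: [0.981, 0.194, 0.0, 0.0]
contact_force: [1.8, 0.1, -0.1]
opening: 0.997
```

>>> servo_tool --pt "1 0.33 0.9 0 0" --pt "1 0.65 1.8 0 0" --pt "1 1.0 2.7 -0.1 0" --pt "1 1.3 3.6 -0.3 0" --pt "1 1.6 4.4 -0.5 0" --pt "1 1.77 4.88 -0.7 0" --pt "1 1.77 4.88 -0.8 0" --pt "1 1.77 4.88 -0.8 0" --pt "1 1.77 4.88 -0.8 0" --pt "1 1.77 4.88 -0.8 0"

```text
time: 2.47
eef_pos: [0.4603, -0.0763, 0.2162]
tcp_rot: [0.981, 0.193, 0.001, 0.001]
contact_force: [-0.1, 0.2, -0.5]
opening: 0.997
```

```bash
python3 - <<'E'
from h import *
p=ctrl.read_camera("wrist");save(p["frame"],"pics/w1.png",s=1.5)
s=ctrl.get_state();print(s["time"],s["eef_pos"],s["tcp_rot"],s["contact_force"])
for r in ctrl.landmark_of(p,"blue_rack"): print(r["conf"],r["centre"],atz(p,r["centre"],.08).round(4))
f=p["frame"];hsv=cv2.cvtColor(f,cv2.COLOR_RGB2HSV)
m=cv2.inRange(hsv,(100,120,60),(125,255,255))
n,l,st,c=cv2.connectedComponentsWithStats(m)
for i in range(1,n):
    if st[i,4]>100: print(st[i],c[i],atz(p,c[i][::-1],.1).round(4))
E
```

```text
2.5167 [ 0.4603616  -0.07636769  0.21631828] [9.81182535e-01 1.93079586e-01 7.08461520e-04 7.77044941e-04] [ 0.17887012 -0.71522861  0.00774943]
0.89 [181.8, 253.1] [ 0.4642 -0.0701  0.08  ]
[234  42  46  21 668] [256.07934132  49.33982036] [ 0.5782 -0.0268  0.1   ]
[245 163  21  36 645] [255.02015504 181.53023256] [ 0.4694 -0.0702  0.1   ]
```

View pics/w1.png

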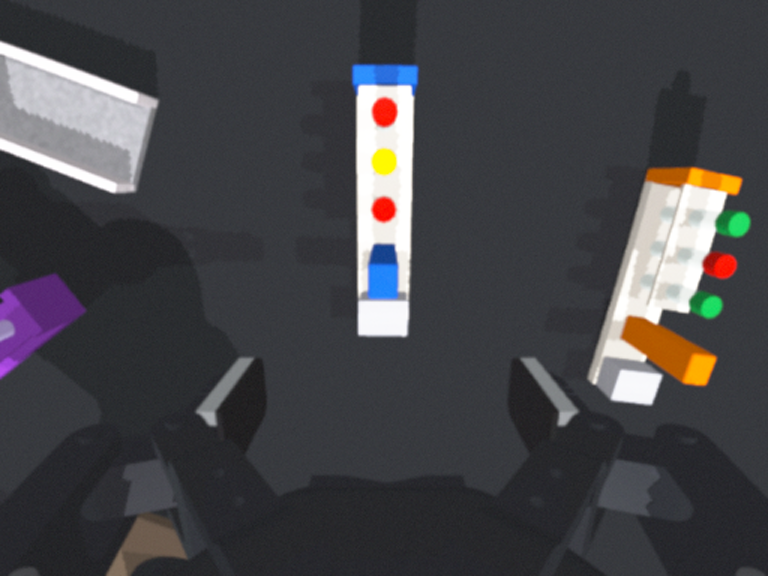

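The rack is lined up with the gripper, with its handle at (383,270). I'll check the handle fit by projecting the model.

```bash
python3 - <<'E'
from h import *
from scipy.optimize import least_squares
p=ctrl.read_camera("wrist");f=p["frame"];hsv=cv2.cvtColor(f,cv2.COLOR_RGB2HSV)
m=cv2.inRange(hsv,(100,120,40),(125,255,255))
n,l,st,c=cv2.connectedComponentsWithStats(m)
i=[i for i in range(1,n) if st[i,4]>300 and st[i,1]>120][0]
e=np.array([st[i,0],st[i,1],st[i,0]+st[i,2],st[i,1]+st[i,3]])
red=[(384/1.5-.3,112/1.5-.3),(384/1.5-.3,161/1.5-.3),(384/1.5-.3,209/1.5-.3)]
C=np.array([atz(p,(v,u),.09) for u,v in red]);print(C.round(4))
d=C[0]-C[2];th0=np.arctan2(d[1],d[0]);print(np.degrees(th0))
def model(x,y,th):
    c,s=np.cos(th),np.sin(th)
    P=[(x+c*a-s*b,y+s*a+c*b,z) for a in(-.012,.012) for b in(-.01,.01) for z in(.035,.1)]
    q=proj(p,P);return q
print(st[i])
for (x,y) in((.4603,-.0750),(.4642,-.0701)):
    q=model(x,y,np.radians(22.5)).round(1);print(q.min(0),q.max(0))
    print(proj(p,[(x+np.cos(th0)*a,y+np.sin(th0)*a,.09) for a in(.105,.075,.045)]).round(1).tolist())
print(p["extrinsics"].round(3))
E
```

```text
[[ 0.5605 -0.0339  0.09  ]
 [ 0.5338 -0.0448  0.09  ]
 [ 0.5063 -0.056   0.09  ]]
22.202130762584346
[245 163  20  36 649]
[245.4 168.2] [266.2 203.7]
[[255.9, 78.2], [255.9, 111.9], [255.9, 144.1]]
[242.1 163.6] [263.1 198.4]
[[252.6, 71.9], [252.7, 105.9], [252.7, 138.4]]
[[ 0.379 -0.892 -0.247  0.523]
 [-0.925 -0.365 -0.103 -0.05 ]
 [ 0.002  0.267 -0.964  0.358]
 [ 0.     0.     0.     1.   ]]
```

>>> servo_tool --pt "1 0.09 0.07 -0.6 0" --pt "1 0.09 0.07 -1.5 0" --pt "1 0.09 0.07 -2.3 0" --pt "1 0.09 0.07 -3.0 0" --pt "1 0.09 0.07 -3.5 0" --pt "1 0.09 0.07 -3.87 0" --pt "1 0.09 0.07 -3.87 0" --pt "0 0.09 0.07 -3.87 0" --pt "0 0.09 0.07 -3.87 0" --pt "0 0.09 0.07 -3.87 0" --grip_force 60

```text
time: 3.45
eef_pos: [0.4653, -0.0742, 0.0632]
tcp_rot: [0.981, 0.193, 0.002, 0.002]
contact_force: [-0.3, -0.1, -0.3]
opening: 0.6
```

>>> servo_tool --pt "0 0 0 0 0" --pt "0 0 0 0 0" --pt "0 0 0 0 0" --pt "0 0 0 0 0" --pt "0 0 0 0.1 0" --pt "0 0 0 0.3 0" --pt "0 0 0 0.6 0" --pt "0 0 0 0.9 0" --pt "0 0 0 1.2 0" --pt "0 0 0 1.5 0"

```text
time: 4.28
eef_pos: [0.4643, -0.0738, 0.1231]
tcp_rot: [0.981, 0.193, 0.001, 0.001]
contact_force: [0.7, 1.0, -4.3]
opening: 0.226
```

>>> servo_tool --pt "0 0.0 0.3 0.4 0.7" --pt "0 0.0 0.9 0.8 1.8" --pt "0 0.05 1.6 0.9 3.0" --pt "0 0.05 2.3 0.9 4.2" --pt "0 0.05 3.0 0.9 5.4" --pt "0 0.1 3.7 0.9 6.6" --pt "0 0.1 4.4 0.9 7.8" --pt "0 0.1 5.0 0.9 9.0" --pt "0 0.13 5.6 0.9 10.2" --pt "0 0.13 6.2 0.9 11.4"

```text
time: 5.12
eef_pos: [0.4684, 0.1754, 0.1584]
tcp_rot: [0.769, 0.64, 0.001, -0.0]
contact_force: [-0.1, -0.5, -4.7]
opening: 0.228
```

>>> servo_tool --pt "0 0.03 0.4 0 0.7" --pt "0 0.03 0.8 0 1.4" --pt "0 0.03 1.1 0 2.0" --pt "0 0.03 1.34 -0.3 2.3" --pt "0 0.03 1.34 -0.6 2.3" --pt "0 0.03 1.34 -0.8 2.3" --pt "0 0.03 1.34 -0.8 2.3" --pt "0 0.03 1.34 -0.8 2.3" --pt "0 0.03 1.34 -0.8 2.3" --pt "0 0.03 1.34 -0.8 2.3"

```text
time: 5.95
eef_pos: [0.4702, 0.2285, 0.127]
tcp_rot: [0.701, 0.713, 0.001, 0.0]
contact_force: [0.4, -0.4, -4.2]
opening: 0.226
```

```bash
python3 - <<'E'
from h import *
s=ctrl.get_state();print(s["time"],s["eef_pos"],s["tcp_rot"],np.degrees(2*np.arctan2(s["tcp_rot"][1],s["tcp_rot"][0])),s["contact_force"])
p=ctrl.read_camera("wrist");b=ctrl.read_camera("scene")
c1=cv2.resize(p["frame"],(512,384));c2=cv2.resize(b["frame"][190:320,260:420],None,fx=2,fy=2,interpolation=cv2.INTER_CUBIC)[:, :288]
o=np.zeros((384,800,3),np.uint8);o[:,:512]=c1;o[:c2.shape[0],512:]=c2
save(o,"pics/w2.png")
for q in("blue_rack","loader"):
  for r in ctrl.landmark_of(p,q): print(q,r["conf"],r["centre"],atz(p,r["centre"],0 if q=="loader" else s["eef_pos"][2]+.0187).round(4))
E
```

```text
5.95 [0.47022959 0.22851428 0.12699077] [7.00986447e-01 7.13173602e-01 1.18114684e-03 1.38790497e-04] 90.98751949646612 [ 0.35526506 -0.40245904 -4.21114467]
blue_rack 0.75 [261.0, 254.3] [0.4689 0.2283 0.1457]
loader 0.22 [258.3, 254.7] [0.4691 0.1511 0.    ]
```

View pics/w2.png

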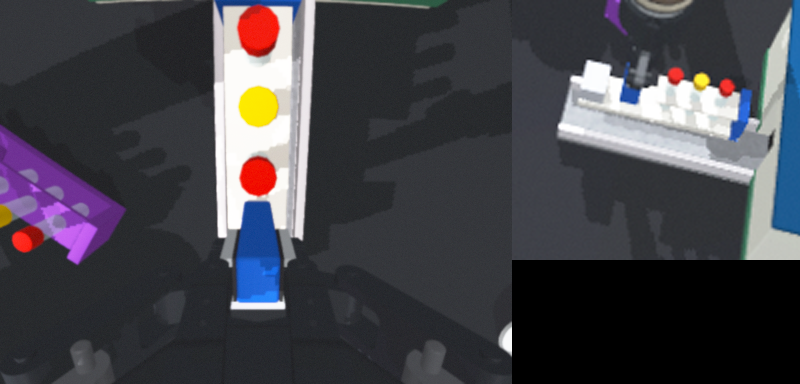

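Rack held upright over the lane. Wrist view: caps at x≈258, rails at x≈218 and 308. Checking the centring.

```bash
python3 - <<'E'
from h import *
p=ctrl.read_camera("wrist");f=p["frame"]
for row in(60,100,150,200,225):
    g=f[row,195:330].astype(int).min(1); br=np.where(g>110)[0]+195
    l,r=br[0],br[-1];A=atz(p,(row,l),.03);B=atz(p,(row,r),.03)
    print(row,l,r,A.round(4)[:2],B.round(4)[:2],((A+B)/2).round(4)[:2],np.linalg.norm(A-B).round(4))
for u,v in((259,31),(258.5,106),(258,177)): print(atz(p,(v,u),.155).round(4))
E
```

```text
60 214 312 [0.4333 0.3434] [0.5124 0.345 ] [0.4729 0.3442] 0.0791
100 214 310 [0.4329 0.3122] [0.5126 0.3138] [0.4727 0.313 ] 0.0797
150 215 308 [0.433  0.2708] [0.5135 0.2723] [0.4732 0.2715] 0.0805
200 217 305 [0.4338 0.2257] [0.5137 0.2272] [0.4738 0.2264] 0.0799
225 217 303 [0.4333 0.2014] [0.5134 0.2029] [0.4734 0.2022] 0.0801
[0.4691 0.3295 0.155 ]
[0.4694 0.302  0.155 ]
[0.4697 0.2732 0.155 ]
```

>>> servo_tool --pt "0 0.08 0 0 0" --pt "0 0.08 0 -0.2 0" --pt "0 0.08 0 -0.5 0" --pt "0 0.08 0 -0.8 0" --pt "0 0.08 0 -1.05 0" --pt "0 0.08 0 -1.2 0" --pt "0 0.08 0 -1.28 0" --pt "0 0.08 0 -1.33 0" --pt "0 0.08 0 -1.36 0" --pt "0 0.08 0 -1.36 0"

```text
time: 7.03
eef_pos: [0.4735, 0.2291, 0.0729]
tcp_rot: [0.701, 0.713, 0.002, 0.0]
contact_force: [-0.9, -1.0, -3.6]
opening: 0.224
```

>>> servo_tool --pt "0 0 0 -0.02 0" --pt "0 0 0 -0.04 0" --pt "0 0 0 -0.05 0" --pt "0 0 0 -0.06 0" --pt "0 0 0 -0.07 0" --pt "0 0 0 -0.08 0" --pt "0 0 0 -0.08 0" --pt "0 0 0 -0.08 0" --pt "0 0 0 -0.08 0" --pt "0 0 0 -0.08 0"

```text
time: 7.87
eef_pos: [0.4744, 0.2292, 0.0724]
tcp_rot: [0.701, 0.713, 0.002, 0.0]
contact_force: [-5.4, -2.6, 9.8]
opening: 0.226
```

>>> servo_tool --pt "0 -0.02 0 0 0" --pt "0 -0.02 0.1 0 0" --pt "0 -0.02 0.2 0 0" --pt "0 -0.02 0.3 0 0" --pt "0 -0.02 0.4 0 0" --pt "0 -0.02 0.5 0 0" --pt "0 -0.02 0.6 0 0" --pt "0 -0.02 0.7 0 0" --pt "0 -0.02 0.8 0 0" --pt "0 -0.02 0.9 0 0"

```text
time: 8.7
eef_pos: [0.4736, 0.2656, 0.0724]
tcp_rot: [0.701, 0.713, 0.002, 0.001]
contact_force: [0.7, -2.2, -0.6]
opening: 0.227
```

>>> servo_tool --pt "0 0 0.05 0 0" --pt "0 0 0.1 0 0" --pt "0 0 0.13 0 0" --pt "0 0 0.16 0 0" --pt "0 0 0.19 0 0" --pt "0 0 0.22 0 0" --pt "0 0 0.24 0 0" --pt "0 0 0.26 0 0" --pt "0 0 0.28 0 0" --pt "0 0 0.3 0 0"

```text
time: 9.53
eef_pos: [0.4736, 0.2776, 0.0724]
tcp_rot: [0.701, 0.713, 0.002, 0.001]
contact_force: [-0.1, -2.3, -0.3]
opening: 0.223
```

>>> servo_tool --pt "0 0 0.02 0 0" --pt "0 0 0.03 0 0" --pt "0 0 0.05 0 0" --pt "0 0 0.06 0 0" --pt "0 0 0.08 0 0" --pt "0 0 0.09 0 0" --pt "0 0 0.11 0 0" --pt "0 0 0.12 0 0" --pt "0 0 0.14 0 0" --pt "0 0 0.15 0 0"

```text
time: 10.37
eef_pos: [0.4736, 0.2837, 0.0724]
tcp_rot: [0.701, 0.713, 0.002, 0.001]
contact_force: [-1.8, -2.9, -0.9]
opening: 0.231
```

>>> servo_tool --pt "0 0 0.02 0 0" --pt "0 0 0.03 0 0" --pt "0 0 0.05 0 0" --pt "0 0 0.06 0 0" --pt "0 0 0.08 0 0" --pt "0 0 0.09 0 0" --pt "0 0 0.11 0 0" --pt "0 0 0.12 0 0" --pt "0 0 0.14 0 0" --pt "0 0 0.15 0 0"

```text
time: 11.2
eef_pos: [0.4736, 0.2898, 0.0724]
tcp_rot: [0.701, 0.714, 0.002, 0.001]
contact_force: [0.4, -2.5, -0.0]
opening: 0.225
```

>>> servo_tool --pt "0 0 0.02 0 0" --pt "0 0 0.03 0 0" --pt "0 0 0.05 0 0" --pt "0 0 0.06 0 0" --pt "0 0 0.08 0 0" --pt "0 0 0.09 0 0" --pt "0 0 0.11 0 0" --pt "0 0 0.12 0 0" --pt "0 0 0.14 0 0" --pt "0 0 0.15 0 0"

```text
time: 12.03
eef_pos: [0.4736, 0.2959, 0.0724]
tcp_rot: [0.701, 0.714, 0.002, 0.001]
contact_force: [-0.8, -3.7, 0.0]
opening: 0.228
```

>>> servo_tool --pt "0 0 0.02 0 0" --pt "0 0 0.03 0 0" --pt "0 0 0.05 0 0" --pt "0 0 0.06 0 0" --pt "0 0 0.08 0 0" --pt "0 0 0.09 0 0" --pt "0 0 0.11 0 0" --pt "0 0 0.12 0 0" --pt "0 0 0.14 0 0" --pt "0 0 0.15 0 0"

```text
time: 12.87
eef_pos: [0.474, 0.2978, 0.0734]
tcp_rot: [0.7, 0.714, -0.002, 0.003]
contact_force: [-1.2, -20.6, 9.3]
opening: 0.222
```

>>> servo_tool --pt "0 0 0.02 0 0" --pt "0 0 0.03 0 0" --pt "0 0 0.05 0 0" --pt "0 0 0.06 0 0" --pt "0 0 0.08 0 0" --pt "0 0 0.09 0 0" --pt "0 0 0.11 0 0" --pt "0 0 0.12 0 0" --pt "0 0 0.14 0 0" --pt "0 0 0.15 0 0"

```text
time: 13.7
eef_pos: [0.4746, 0.2981, 0.0745]
tcp_rot: [0.699, 0.715, -0.008, 0.007]
contact_force: [-2.3, -26.5, 12.3]
opening: 0.228
```

>>> servo_tool --pt "0 0 0 0 0" --pt "0 0 0 -0.02 0" --pt "0 0 0 -0.04 0" --pt "0 0 0 -0.05 0" --pt "0 0 0 -0.05 0" --pt "0 0 0.02 -0.05 0" --pt "0 0 0.03 -0.05 0" --pt "0 0 0.03 -0.05 0" --pt "0 0 0.03 -0.05 0" --pt "0 0 0.03 -0.05 0"

```text
time: 14.53
eef_pos: [0.4752, 0.2973, 0.0735]
tcp_rot: [0.698, 0.716, -0.01, 0.009]
contact_force: [-1.3, -14.2, 7.5]
opening: 0.224
```

>>> servo_tool --pt "0 0 0.02 -0.02 0" --pt "0 0 0.02 -0.02 0" --pt "0.4 0 0.02 -0.02 0" --pt "0.5 0 0.02 0 0" --pt "0.5 0 0.02 0 0" --pt "0.5 0 0.02 0 0" --pt "0.5 0 0.02 0 0" --pt "0.5 0 0.02 0 0" --pt "0.5 0 0.02 0 0" --pt "0.5 0 0.02 0 0"

```text
time: 15.37
eef_pos: [0.4752, 0.2981, 0.0735]
tcp_rot: [0.698, 0.716, -0.01, 0.009]
contact_force: [-0.6, -1.0, -0.0]
opening: 0.498
```

```bash
python3 - <<'E'
from h import *
s=ctrl.get_state();print(s["time"],s["eef_pos"],s["tcp_rot"],s["contact_force"],s["opening"])
p=ctrl.read_camera("wrist");b=ctrl.read_camera("scene")
c1=cv2.resize(p["frame"],(448,336));c2=cv2.resize(b["frame"][190:310,270:430],None,fx=2.2,fy=2.2,interpolation=cv2.INTER_CUBIC)
o=np.zeros((336,800,3),np.uint8);o[:,:448]=c1;o[:c2.shape[0],448:448+c2.shape[1]]=c2[:336]
save(o,"pics/w3.png")
E
```

```text
15.3667 [0.47516211 0.29814811 0.07348941] [ 0.69810767  0.71587112 -0.00968669  0.00896575] [-6.45941529e-01 -9.92438393e-01 -3.65647367e-05] 0.49818654018839303
```

View pics/w3.png

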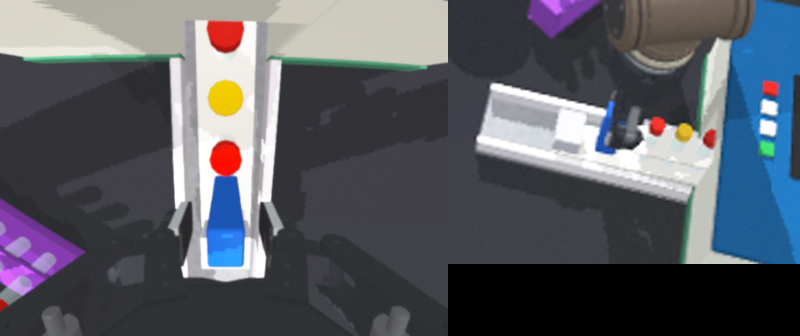

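The rack is upright in the lane, with its nose inside the hood and caps central at x≈226 between the rails. It pitched slightly during the push, so I'll regrip and nudge once more to confirm it's still home after settling.

>>> servo_tool --pt "0 0 0 0 0" --pt "0 0 0 0 0" --pt "0 0 0 0 0" --pt "0 0 0 0 0" --pt "0 0 0 0 0" --pt "0 0 0.02 0 0" --pt "0 0 0.04 0 0" --pt "0 0 0.06 0 0" --pt "0 0 0.07 0 0" --pt "0 0 0.07 0 0" --grip_force 30

```text
time: 16.3
eef_pos: [0.4753, 0.2986, 0.0737]
tcp_rot: [0.698, 0.716, -0.012, 0.01]
contact_force: [-0.3, -10.6, 3.0]
opening: 0.229
```

>>> servo_tool --pt "0 0 0.02 0 0" --pt "0 0 0.01 0 0" --pt "0.5 0 0.0 0 0" --pt "0.6 0 0 0 0" --pt "0.6 0 0 0 0" --pt "0.6 0 0 0 0" --pt "0.6 0 0 0 0" --pt "0.6 0 0 0.2 0" --pt "0.6 0 0 0.5 0" --pt "0.6 0 0 0.9 0"

```text
time: 17.13
eef_pos: [0.4746, 0.2984, 0.1099]
tcp_rot: [0.698, 0.716, -0.013, 0.01]
contact_force: [0.6, -1.0, -0.2]
opening: 0.599
```

>>> servo_tool --pt "0.6 0 0 0.5 0" --pt "0.6 0 0 1.1 0" --pt "0.6 0 0 1.8 0" --pt "0.6 0 -0.3 2.5 0" --pt "0.6 0 -0.8 3.0 0" --pt "0.6 0 -1.4 3.0 0" --pt "0.6 0 -2.0 3.0 0" --pt "0.6 0 -2.4 3.0 0" --pt "0.6 0 -2.4 3.0 0" --pt "0.6 0 -2.4 3.0 0"

```text
time: 17.97
eef_pos: [0.475, 0.2021, 0.2313]
tcp_rot: [0.698, 0.716, -0.012, 0.01]
contact_force: [0.1, -0.0, 0.2]
opening: 0.601
```

```bash
python3 - <<'E'
from h import *
s=ctrl.get_state();print(s["time"],s["eef_pos"],s["contact_force"],s["dq"].round(3))
p=ctrl.read_camera("wrist");b=ctrl.read_camera("scene")
for r in ctrl.landmark_of(p,"blue_rack"): print(r["conf"],atz(p,r["centre"],.088).round(4))
for r in ctrl.landmark_of(b,"orange_rack"): print(r["conf"],r["centre"])
c1=cv2.resize(p["frame"],(448,336));c2=cv2.resize(b["frame"][180:310,270:430],None,fx=2.2,fy=2.2,interpolation=cv2.INTER_CUBIC)
o=np.zeros((336,800,3),np.uint8);o[:,:448]=c1;o[:c2.shape[0],448:448+c2.shape[1]]=c2[:336]
save(o,"pics/w4.png")
E
```

```text
17.9667 [0.47498453 0.20214216 0.23130045] [ 0.11051512 -0.0157847   0.24280831] [ 0.024  0.02  -0.007  0.006 -0.006  0.   ]
0.92 [0.4765 0.2949 0.088 ]
0.82 [0.2174 0.2672 0.088 ]
0.58 [193.1, 120.5]
```

View pics/w4.png

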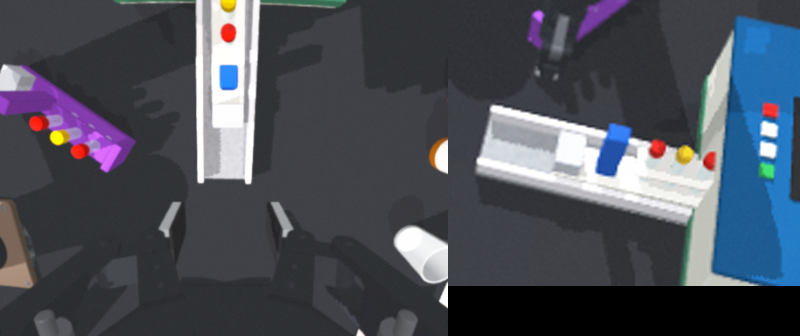

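The rack stands level in the lane with its handle at (228,77) in the wrist view and its nose under the hood. The gripper is clear, so I'm handing in.

```bash
python3 -c "
from plant import ctrl
print(ctrl.sign_off())"
```

```text
the job is handed in; nothing more can be done
None
```

The blue-handled rack is in the loader lane with its nose under the hood, against the hidden stop. I handed the job in at about 18 s.

- **Slide and stop:** The rack slid with about 2–4 N, then the force rose sharply. The highest reading at the end of a move was 27 N sideways (about 29 N in total), under the 40 N limit. By my estimate the nose is about 44 mm past the mouth, inside the 25–70 mm range given.
- **Check that it stayed home:** The rack pitched up by 1–2° during the push, so I released it, let it settle and gripped it again. A second push to about 11 N moved it only 0.5 mm, which agrees with it being fully home. I did not read the seat flag itself.
- **Final look:** The rack is upright and level between the rails, and the gripper is open and clear with about 0 N on it. I did not touch the orange or purple racks; the orange one was detected within about 2 pixels of where it started.
- **Small disagreement:** The last camera fix put the handle at y = 0.295 m, against 0.298 m from the arm. The 3 mm difference is close to calibration and detection error.

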